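# Bring a cover glass out over the ledge of its carrying rack

## Task

The ring mould on the right needs its cover glass, so get the one in the white carrying rack ready to be taken by its edge. With the fingertips, turn the rack's turn-button (red thumb pin) right down, either way, so that it no longer bars the lane, then gently push the glass flat along the lane until about 25 mm of it overhangs the open end. Leave the button down and the glass lying there; pick nothing up, do not tip the glass or let it fall, and do not disturb the other things on the bench.

Things in the scene. Friction and masses are not known exactly. Their poses are not given: they have to be found in the camera images.
- rack: White plastic carrying rack, 106 (x) x 170 (y) x 50 mm, fixed to the bench; origin centre of its underside on the bench. Own y runs along the lane, the open end is at -y. The deck (lane floor) is 40 mm above the bench; two aluminium side rails, 84 mm apart inside, and a rear stop (inner face at y = +79 mm) stand 10 mm above the deck. Behind the glass the lane is empty.
- ledge_edge (a point): Middle of the front edge of the deck, at the open end of the lane: in the rack's frame (0, -85, 40) mm; axes as the rack's. -y points outward.
- turn_button (a joint): Turn-button on the rack's end face, angle in rad: about 0 = upright, standing 17 mm above the deck and barring the lane; +1.57 = flat toward the rack's +x, -1.57 = flat toward its -x (stops at both). The lane is clear beyond 1.35 either way. Pivot axis is the rack's y, 16 mm below the deck in the lane's middle. It stays where left; turning takes about 1 N at the pin.
- thumb_pin (a point): Middle of the red thumb pin on the turn-button: 12 mm thick, 24 mm long along the rack's y, 26 mm from the pivot. It sticks out in front of the open end, from 8 to 32 mm outward of the ledge edge; this point is 20 mm outward. Upright it is 10 mm above the deck; turned flat it is 26 mm to the side and 16 mm below the deck.
- cover_glass: Loose greenish glass plate, 80 x 80 x 6 mm, 0.1 kg, flat on the deck between the rails (2 mm play each side). Origin centre of its underside; its sides lie along the lane. At the start its front edge is 5 to 33 mm behind the ledge edge. With its centre 15 mm behind the ledge edge it overhangs 25 mm; past 40 mm of overhang it would fall.
- ring_mould: Bystander: grey steel ring mould, 75 mm across, 40 mm high, on its base glass; origin centre of its underside.
- base_glass: Bystander: greenish glass, 88 x 88 x 5 mm, flat on the bench under the ring mould; origin centre of its underside.
- stopwatch: Bystander: black round stopwatch lying flat, 65 x 58 x 15 mm; origin centre of its underside.
- brass_weight: Bystander: brass check weight with knob, 31 mm across, 42 mm high; origin centre of its underside.
- tape_roll: Bystander: roll of tan tape lying flat, 67 mm across, 24 mm high; origin centre of its underside.

How it is judged (in metres and radians):
On the way:
1. the turn-button is turned right down to one side (more than 1.35 rad) while the glass still lies wholly on the deck ((value of joint turn_button above 1.35 rad or value of joint turn_button below -1.35 rad) and y of cover_glass in the frame of ledge_edge above 0.039 m), for 0.2 s.
At the end, for the whole second after the job is handed in: The turn-button is down to one side (beyond 1.35 rad), and the cover glass lies flat and still on the deck, between the rails, overhanging the open end by 17 to 33 mm ((value of joint turn_button above 1.35 rad or value of joint turn_button below -1.35 rad) and y of cover_glass in the frame of ledge_edge between 0.007 and 0.023 m and z of cover_glass in the frame of ledge_edge between -0.003 and 0.003 m and angle between cover_glass's own z axis and vertical below 0.06 rad and linear speed of cover_glass below 0.01 m/s); the robot touches nothing.
It fails at once if the cover glass is lifted or dropped (more than 5 mm off the deck's level) or tipped (more than 0.1 rad) (z of cover_glass in the frame of ledge_edge above 0.005 m or z of cover_glass in the frame of ledge_edge below -0.005 m or angle between cover_glass's own z axis and vertical above 0.1 rad).
It fails at once if the cover glass overhangs more than 38 mm (y of cover_glass in the frame of ledge_edge below 0.002 m).
It fails at once if the fingers press on the glass with more than 20 N (contact force between the fingers and cover_glass above 20 N).
It fails at once if a bystander is moved more than 15 mm (distance of any of ring_mould, base_glass, stopwatch, brass_weight, tape_roll from where it was at the start of the episode above 0.015 m).
It also fails if it takes over 42 s, if anything falls off the work surface, if the arm or the gripper's body presses on something with over 40 N, if the wrist force passes 120 N, or if a joint passes its speed limit or range.

## Robot

A 6-joint arm with a two-finger parallel gripper is mounted at the origin on a cart in front of the work surface, level with it; the furniture and walls round the work are solid. World frame = base frame: x ahead of the robot, y to its left, z up, the work surface at z = 0. Lengths are in m, angles in degrees, forces in N, time in s.
With the tool pointing down it reaches from about 0.25 to 0.725 m from the base axis. Payload 9.7 kg.
Tool frame: the origin (TCP) lies on the centre line of the jaws, within the pads' length; the fingertips stand 14 mm ahead of it and the grasp point (between the pads) lies 5 mm behind it; z points along the fingers, y is the line along which they close (so a half turn about z gives the same grasp; the last joint's range is limited). The gripper opens to 85 mm and grips with 20 to 120 N. Pads are 22 mm wide; open, the fingers measure 114 mm over their backs; the gripper's body (76 mm by 85 mm) begins 54 mm behind the grasp point. The pads swing forward as they close: fully open they stand 13 mm farther back than shut.
Start: joints at [-72.25, 4.979, 10.078, 95.1, 0, 90], TCP at [0.168, -0.524, 0.245] pointing down, gripper open.
Joint ranges: [-179.16, 179.16], [-48.56, 103.87], [-65.8, 70.77], [-126.05, 130.52], [-82.76, 87.17], [-180, 180]. Speed limits (degrees/s): [127.2, 127.2, 147.25, 180, 180, 180].

## Interface

Orientations are given as [roll, pitch, yaw] about the fixed x, y, z axes, in that order (R = Rz(yaw) Ry(pitch) Rx(roll)).
In Python, from workcell import bot, camera, get_calibration, ticket gives the robot as it stands. The module is installed in compiled form; this text tells all that it offers.
- The arm moves only by the tool send_rows, never from a script. Its arguments are lists of equal length, an entry for each row: "linear": the shift along the tool's x, y, z in m, a list of three; "twist": the turn, a rotation vector about the tool's x, y, z in units of 10 degrees (1.0 is 10 degrees), a list of three; "gripper": the opening in per cent of the stroke, from 0 (shut) to 100 (fully open). In form: {"linear": [[x, y, z], ...], "twist": [[wx, wy, wz], ...], "gripper": [gripper, ...]}. A call has 1 to 8 rows; each row shifts and turns the commanded pose from where the row before left it, along the tool's axes as they then stand; what a row does not reach is not made up. A row lasts 1/8 s, in which the tool goes at most 62.5 mm and 10.7 degrees, less where a joint would pass 70% of its speed; a pose out of reach is approached as far as the arm can. A call with a gripper value outside its range is refused whole. The fingers move at their own pace and stop on an object; "grip_force" is the grip in N (left out, the last holds). Time passes only in rows, so rows that do not move let the fingers close. It gives the time, the measured TCP pose, the force, the opening and the grip force at its end, in the units of the state.
- bot.get_obs(): the state, without advancing time (a new reading comes with each control period).
- camera(name): name is "side" or "top"; returns the picture (400x640x3 uint8, red, green, blue); there is no depth.
- get_calibration(name): a dict with "fx", "fy", "cx", "cy" (pixels), "k1" (the pictures are not rectified: a ray, as slopes to the right and down, at radius r is drawn at 1 + k1 r^2 times it, then the intrinsics apply), "origin" and "orientation" of the camera in the world. Camera axes: x right, y down, z forward; pixel columns grow to the right and rows downward; lengths in m; the calibration is good to about 2 mm. A picture is of the moment at which its call begins. get_calibration takes no time and is no camera call.
- ticket.job_done(): hands the job in; it is judged then, once.
The state is a dict: "time": time; "q": joint angles; "qd": joint speeds; "joint_efforts": joint torques, N m; "ee_pos": TCP position; "tcp_rot": TCP orientation; "wrist_force": force on the tool from outside, world axes, zero at the start; "torque": the same for the moment, N m; "opening": finger opening in m; "grasp_force": force on a finger pad.
Only numpy, scipy, OpenCV 4.12 (cv2) and the standard library are available. Lean on these libraries where they do the work, as an engineer would, in place of code of your own. Each camera call takes 0.05 s, during which the arm holds its last target. There are 200 camera calls.

## Working session

There is one attempt and no reset: what is moved stays moved. The work goes in short steps, Python scripts to look and compute and a tool call to move; the robot and the scene stay as the last step left them, time stands still between calls to the robot, and variables do not carry over. Pictures are saved under pics/ and viewed, at most 10 in all, crops included, and the job is handed in when it is done.

Besides the shell and the picture viewer there is one more tool, called in YAML: its name, and indented under it one key for each argument. send_rows: Moves the arm, as the interface text tells. Its arguments: {"type":"object","properties":{"linear":{"type":"array"},"twist":{"type":"array"},"gripper":{"type":"array"},"grip_force":{"type":"number"}},"required":["linear","twist","gripper"]}

```bash
mkdir -p pics; cat > h.py <<'E'
import numpy as np, cv2
from scipy.spatial.transform import Rotation as R
from workcell import bot,camera,get_calibration,ticket
def rot(o):
    o=np.array(o,float)
    return o if o.shape==(3,3) else (R.from_quat(o) if o.size==4 else R.from_euler('xyz',o,degrees=True)).as_matrix()
def cal(n):
    c=get_calibration(n); return c,np.array([[c['fx'],0,c['cx']],[0,c['fy'],c['cy']],[0,0,1]]),np.array([c['k1'],0,0,0,0.]),rot(c['orientation']),np.array(c['origin'])
def ray(n,p):
    c,K,D,M,o=cal(n); u=cv2.undistortPoints(np.array(p,float).reshape(-1,1,2),K,D).reshape(-1,2)
    return o,np.c_[u,np.ones(len(u))]@M.T
def onz(n,p,z):
    o,d=ray(n,p); return o+d*((z-o[2])/d[:,2])[:,None]
def proj(n,P):
    c,K,D,M,o=cal(n); r=M.T; return cv2.projectPoints(np.array(P,float).reshape(-1,1,3),cv2.Rodrigues(r)[0],-r@o,K,D)[0].reshape(-1,2)
def save(n,f,crop=None,s=1):
    im=camera(n); v=im if crop is None else im[crop[1]:crop[3],crop[0]:crop[2]]
    cv2.imwrite('pics/'+f,cv2.resize(v[:,:,::-1],None,fx=s,fy=s,interpolation=cv2.INTER_CUBIC)); return im
E
python3 - <<'E'
from h import *
for n in('top','side'):
    print(get_calibration(n)); im=save(n,n+'0.png'); np.save(n+'0.npy',im)
o=bot.get_obs();print(o['time'],o['ee_pos'],o['tcp_rot'],o['opening'])
E
```

```text
{'fx': 508.3696319898655, 'fy': 508.3696319898655, 'cx': 323.35098857801046, 'cy': 197.41252698862962, 'k1': 0.007987384699066472, 'origin': array([ 0.33520369, -0.00204405,  1.61641977]), 'orientation': array([-174.27705575,   -0.36461521,  -89.77891468])}
{'fx': 494.349361169788, 'fy': 494.349361169788, 'cx': 316.250991131572, 'cy': 195.13379790996663, 'k1': -0.012535714272483756, 'origin': array([-0.20917397,  1.29839604,  0.69352883]), 'orientation': array([-113.3069791 ,    1.20013263, -151.90447405])}
0.1 [ 0.16765225 -0.52361709  0.24463177] [-1.79928524e+02 -2.14332728e-03  1.77529419e+01] 0.08559290484627267
```

View pics/top0.png

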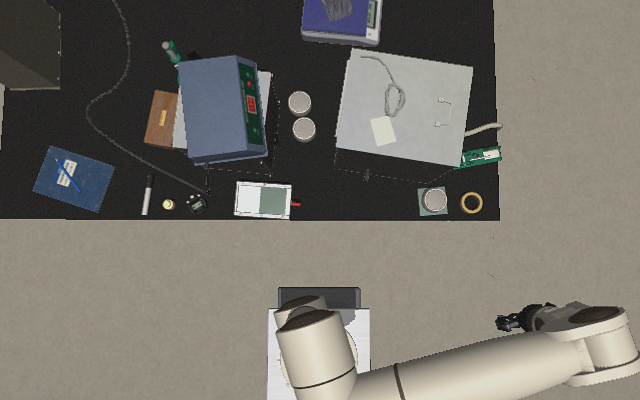

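View pics/side0.png

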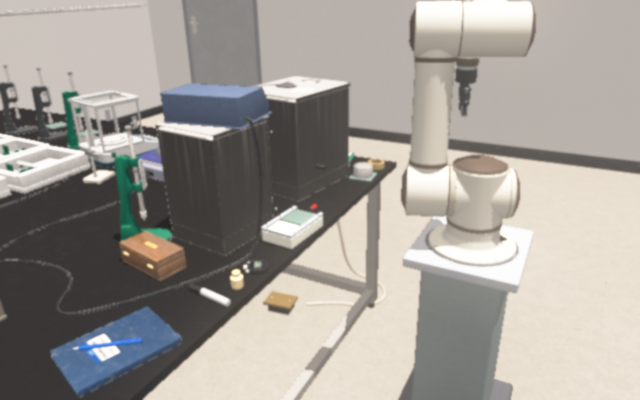

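The top view shows the rack at about (263,200) px. The glass is in its right part and the red pin at (296,203), so the open end faces world -y. The mould and tape are far to the right, and the stopwatch (196,204) and weight (168,204) are to the left. The side view shows the rack at (292,226) and the pin at (313,207).

```bash
python3 - <<'E'
from h import *
t=np.load('top0.npy');s=np.load('side0.npy')
c=t[170:230,220:320];cv2.imwrite('pics/tc.png',cv2.resize(c[:,:,::-1],None,fx=8,fy=8,interpolation=cv2.INTER_CUBIC))
def comp(m,box):
    z=np.zeros(m.shape,np.uint8);x0,y0,x1,y1=box;z[y0:y1,x0:x1]=m[y0:y1,x0:x1]*255
    k=max(cv2.findContours(z,0,2)[0],key=cv2.contourArea);return k
h=lambda im:cv2.cvtColor(im,cv2.COLOR_RGB2HSV).astype(int)
ht,hs=h(t),h(s)
red=lambda H,im:(im[...,0].astype(int)>im[...,1]+70)
for n,im,b in(('top',t,(280,190,320,215)),('side',s,(295,195,330,220))):
    ys,xs=np.nonzero(red(0,im)[b[1]:b[3],b[0]:b[2]]);print(n,'red',xs.min()+b[0],xs.max()+b[0],ys.min()+b[1],ys.max()+b[1],xs.mean()+b[0],ys.mean()+b[1])
    p=[xs.mean()+b[0],ys.mean()+b[1]]
    o,d=ray(n,p); globals()['o'+n],globals()['d'+n]=o,d[0]
A=np.c_[dtop,-dside];ab=np.linalg.lstsq(A,oside-otop,rcond=None)[0];print('pin tri',otop+dtop*ab[0],oside+dside*ab[1], 'onz.05',onz('top',[p for p in [[0,0]]],.05)*0)
rk=comp(t.max(2)>95,(225,175,297,222))
r=cv2.minAreaRect(rk);bp=cv2.boxPoints(r);print('rack px',r,'\n',bp,'\n',onz('top',bp,.05).round(4))
gm=(t[...,1].astype(int)>t[...,0]+12)&(t[...,1]>80)
g=comp(gm,(245,180,297,220));r=cv2.minAreaRect(g);bp=cv2.boxPoints(r);print('glass',r,'\n',bp,'\n',onz('top',bp,.046).round(4))
E
```

```text
top red 285 300 190 214 289.1 202.34615384615384
side red 295 321 204 219 307.37394957983196 214.35714285714286
pin tri [0.47799103 0.09552441 0.03255526] [0.47948954 0.09628293 0.03273708] onz.05 [[0. 0. 0.]]
rack px ((265.3172302246094, 200.05838012695312), (61.9136848449707, 34.269832611083984), 4.085616588592529) 
 [[233.21823 214.94417]
 [235.65988 180.76143]
 [297.41623 185.17259]
 [294.97458 219.35533]] 
 [[0.4367 0.2662 0.05  ]
 [0.5429 0.2609 0.05  ]
 [0.53   0.0692 0.05  ]
 [0.4239 0.0758 0.05  ]]
glass ((272.3908386230469, 200.5279083251953), (24.93646812438965, 24.93646812438965), 4.085616588592529) 
 [[259.06595 212.07614]
 [260.84262 187.20303]
 [285.71573 188.97968]
 [283.93906 213.85278]] 
 [[0.4462 0.1872 0.046 ]
 [0.5236 0.183  0.046 ]
 [0.5184 0.1057 0.046 ]
 [0.441  0.1103 0.046 ]]
```

View pics/tc.png

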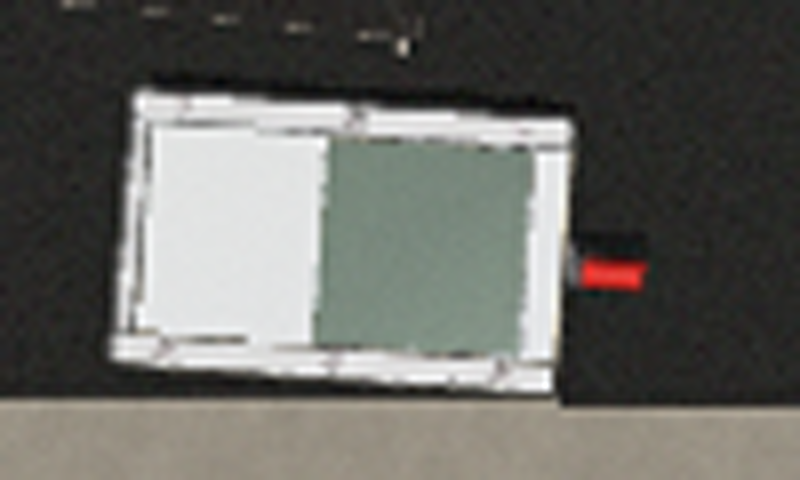

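The crop shows the rack corners at about (133,92), (573,118), (553,393) and (111,362). The glass corners are at (328,138), (533,150), (520,357) and (313,345), and the pin centre is at (613,275), all in crop px at 8x.

```bash
python3 - <<'E'
from h import *
f=lambda L:np.array(L,float)/8-.44+[220,170]
rk=onz('top',f([[133,92],[573,118],[553,393],[111,362]]),.05)
gl=onz('top',f([[328,138],[533,150],[520,357],[313,345]]),.046)
pin=onz('top',f([[613,275],[582,275],[645,276]]),.05)
print(rk.round(4));print(gl.round(4));print(pin.round(4))
e=lambda a,b:np.linalg.norm(a-b)
print([e(rk[i],rk[(i+1)%4]) for i in range(4)],[e(gl[i],gl[(i+1)%4]) for i in range(4)])
yv=(rk[0]+rk[3]-rk[1]-rk[2]);yv/=np.linalg.norm(yv); 
gy=(gl[0]+gl[3]-gl[1]-gl[2]); print('ang rack',np.degrees(np.arctan2(yv[1],yv[0]))-90,'glass',np.degrees(np.arctan2(gy[1],gy[0]))-90)
xv=np.array([yv[1],-yv[0],0]);C=rk.mean(0);led=C-.085*yv
for n,q in(('glass',gl.mean(0)),('pin',pin[0]),('pin1',pin[1]),('pin2',pin[2])):print(n,(q-led)@xv,(q-led)@yv)
print('C',C,'led',led,'yv',yv)
# side check
s=np.load('side0.npy');z=30;c=s[190:250,250:340];cv2.imwrite('pics/sc.png',cv2.resize(c[:,:,::-1],None,fx=8,fy=8,interpolation=cv2.INTER_CUBIC))
L=lambda x,y,z:led*[1,1,0]+x*xv+y*yv+np.array([0,0,z])
print('side proj rail corners',((proj('side',[L(-.053,0,.05),L(.053,0,.05),L(.053,.17,.05),L(-.053,.17,.05),L(0,-.02,.05)])-[250,190]+.44)*8).round())
E
```

```text
[[0.542  0.2592 0.05  ]
 [0.5326 0.0886 0.05  ]
 [0.4258 0.0952 0.05  ]
 [0.4371 0.2655 0.05  ]]
[[0.5249 0.1839 0.046 ]
 [0.5205 0.1042 0.046 ]
 [0.44   0.1083 0.046 ]
 [0.4443 0.1884 0.046 ]]
[[0.4716 0.0725 0.05  ]
 [0.4715 0.0845 0.05  ]
 [0.4713 0.0601 0.05  ]]
[np.float64(0.17091466085219312), np.float64(0.10699892567759581), np.float64(0.17067940205477047), np.float64(0.10509170076304422)] [np.float64(0.0797745244612247), np.float64(0.08069622300513864), np.float64(0.08013777253450803), np.float64(0.08073246212706461)]
ang rack -3.4577149688255417 glass -3.0944961868895433
glass -0.00011908169251821497 0.054008891082655046
pin -0.006480778543506841 -0.020204469941685677
pin1 -0.007255631421946273 -0.008254505449566941
pin2 -0.006067807210503805 -0.03256803125920326
C [0.48439752 0.17712592 0.05      ] led [0.47927101 0.09228065 0.05      ] yv [0.06031189 0.99817958 0.        ]
side proj rail corners [[584. 183.]
 [353. 127.]
 [ 89. 298.]
 [333. 366.]
 [494. 135.]]
```

View pics/sc.png

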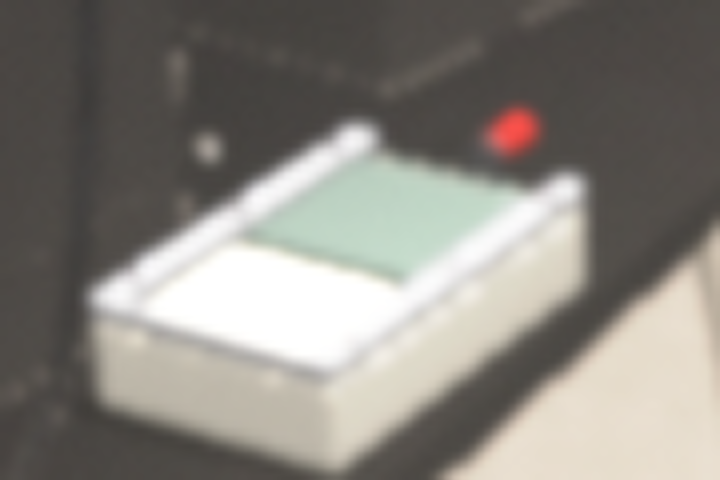

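The rack is well fixed: ledge at (0.4793, 0.0923), yaw -3.46°. The glass centre is 54 mm behind the ledge. The pin leans 6.5 mm toward rack -x, so I'll turn it that way. Before moving I'll check the cabinets' clearance and work out the approach.

```bash
cat >> h.py <<'E'
led=np.array([.47927,.09228,0]);yv=np.array([.06031,.99818,0]);xv=np.array([.99818,-.06031,0])
def plan(x,y,ztip,yaw=86.54):
    "shift in tool axes to bring fingertip to rack(ledge) x,y and height ztip; twist in 10deg units"
    o=bot.get_obs();M=rot(o['tcp_rot']);G=rot([180,0,yaw])
    T=led+x*xv+y*yv+np.array([0,0,ztip+.014])
    print('t',o['time'],'tcp',o['ee_pos'].round(4),'d',(M.T@(T-o['ee_pos'])).round(4),'tw',(R.from_matrix(M.T@G).as_rotvec(degrees=True)/10).round(3),'F',np.round(o['wrist_force'],1),'op',round(o['opening'],4))
E
python3 - <<'E'
from h import *
def tri(a,b):
    o1,d1=ray('top',[a]);o2,d2=ray('side',[b]);ab=np.linalg.lstsq(np.c_[d1[0],-d2[0]],o2-o1,rcond=None)[0];return (o1+d1[0]*ab[0]).round(3),(o2+d2[0]*ab[1]).round(3)
print('grey FL top',tri((335,150),(300,107)),'blue bottom',tri((268,158),(268,112)))
print(onz('top',[(232,172),(270,175),(335,180)],0).round(3), bot.get_obs()['q'])
plan(.018,-.024,.120)
E
```

```text
grey FL top (array([ 0.586, -0.039,  0.332]), array([ 0.575, -0.045,  0.33 ])) blue bottom (array([0.561, 0.13 , 0.352]), array([0.575, 0.138, 0.356]))
[[ 0.578  0.282  0.   ]
 [ 0.569  0.16   0.   ]
 [ 0.554 -0.049  0.   ]] [-7.22469776e+01  5.00917752e+00  1.00378330e+01  9.51001312e+01
  2.14342608e-03  9.00000779e+01]
t 0.1 tcp [ 0.1677 -0.5236  0.2446] d [ 0.4927 -0.4625  0.1112] tw [-6.000e-03 -4.000e-03 -6.879e+00] F [ 0.6 -0.   0.3] op 0.0856
```

send_rows:
  linear:
    - [0.041,-0.0385,0]
    - [0.041,-0.0385,0]
    - [0.041,-0.0385,0]
    - [0.041,-0.0385,0]
    - [0.041,-0.0385,0]
    - [0.041,-0.0385,0]
    - [0.041,-0.0385,0]
    - [0.041,-0.0385,0]
  twist:
    - [0,0,0]
    - [0,0,0]
    - [0,0,0]
    - [0,0,0]
    - [0,0,0]
    - [0,0,0]
    - [0,0,0]
    - [0,0,0]
  gripper: [0,0,0,0,0,0,0,0]

```text
time: 1.1
ee_pos: [0.3866, -0.1287, 0.2452]
tcp_rot: [180.0, -0.0, 17.7]
wrist_force: [1.8, -0.5, -0.4]
opening: 0.0002
grasp_force: 0.0
```

send_rows:
  linear:
    - [0,0,0]
    - [0,0,0]
    - [0,0,0]
    - [0,0,0]
    - [0,0,0]
    - [0,0,0]
    - [0,0,0]
    - [0,0,0]
  twist:
    - [0,0,-1]
    - [0,0,-1]
    - [0,0,-1]
    - [0,0,-1]
    - [0,0,-1]
    - [0,0,-1]
    - [0,0,-0.88]
    - [0,0,0]
  gripper: [0,0,0,0,0,0,0,0]

```text
time: 2.1
ee_pos: [0.386, -0.1304, 0.2451]
tcp_rot: [-180.0, -0.0, 86.5]
wrist_force: [-0.4, -0.0, 0.3]
opening: -0.0004
grasp_force: 0.0
```

```bash
python3 - <<'E'
from h import *
plan(.018,-.024,.120)
save('top','top1.png')
E
```

```text
t 2.1 tcp [ 0.386  -0.1304  0.2451] d [0.204  0.0975 0.111 ] tw [-0.003 -0.001 -0.005] F [-0.4 -0.   0.3] op -0.0004
```

View pics/top1.png

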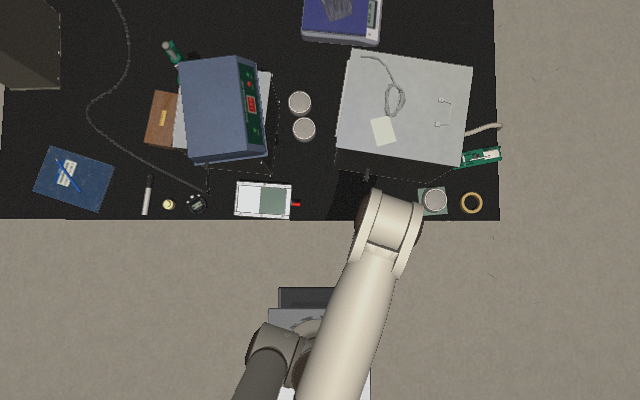

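The top view shows the arm with the wrist end at about (390,190), roughly 85 mm beyond the tool axis. With a vertical tool that would graze the cabinets, so I'll tilt the tool 15° toward the robot.

```bash
cat >> h.py <<'E'
def plan(x,y,ztip,tilt=15,yaw=86.54):
    o=bot.get_obs();M=rot(o['tcp_rot']);G=rot([180,0,yaw])@rot([-tilt,0,0])
    T=led+x*xv+y*yv+np.array([0,0,ztip])-.014*G[:,2]
    tip=o['ee_pos']+.014*M[:,2]-led
    print('t',round(o['time'],2),'tip rack',(tip@np.c_[xv,yv,[0,0,1]]).round(4),'d now-axes',(M.T@(T-o['ee_pos'])).round(4),'d goal-axes',(G.T@(T-o['ee_pos'])).round(4),'tw',(R.from_matrix(M.T@G).as_rotvec(degrees=True)/10).round(3),'F',np.round(o['wrist_force'],1))
E
python3 -c "
from h import *
plan(.020,-.024,.120)"
```

```text
t 2.15 tip rack [-0.0796 -0.228   0.2311] d now-axes [0.2043 0.0953 0.1116] d goal-axes [0.204  0.0638 0.1326] tw [-1.502  0.002 -0.018] F [-0.8 -0.  -0.2]
```

send_rows:
  linear:
    - [0,0,0]
    - [0,0,0]
    - [0.034,0.0107,0.0221]
    - [0.034,0.0107,0.0221]
    - [0.034,0.0107,0.0221]
    - [0.034,0.0107,0.0221]
    - [0.034,0.0107,0.0221]
    - [0.034,0.0107,0.0221]
  twist:
    - [-0.75,0,0]
    - [-0.75,0,-0.02]
    - [0,0,0]
    - [0,0,0]
    - [0,0,0]
    - [0,0,0]
    - [0,0,0]
    - [0,0,0]
  gripper: [0,0,0,0,0,0,0,0]

```text
time: 3.15
ee_pos: [0.4943, 0.0689, 0.1331]
tcp_rot: [165.0, -0.0, 86.5]
wrist_force: [1.5, -0.6, 0.8]
opening: 0.0002
grasp_force: 0.0
```

send_rows:
  linear:
    - [0,0,0]
    - [0,0,0]
  twist:
    - [0,0,0]
    - [0,0,0]
  gripper: [0,0]

```text
time: 3.4
ee_pos: [0.4937, 0.0675, 0.1338]
tcp_rot: [165.0, 0.0, 86.7]
wrist_force: [-0.1, -0.3, 0.8]
opening: 0.0001
grasp_force: 0.0
```

```bash
python3 -c "
from h import *
plan(.020,-.024,.047)
save('side','side1.png',(230,60,430,260),3)"
```

```text
t 3.4 tip rack [ 0.0195 -0.0239  0.1203] d now-axes [-0.0001 -0.0185  0.0709] d goal-axes [-0.0001 -0.0185  0.0709] tw [-0.002 -0.001  0.013] F [-0.1 -0.3  0.8]
```

View pics/side1.png

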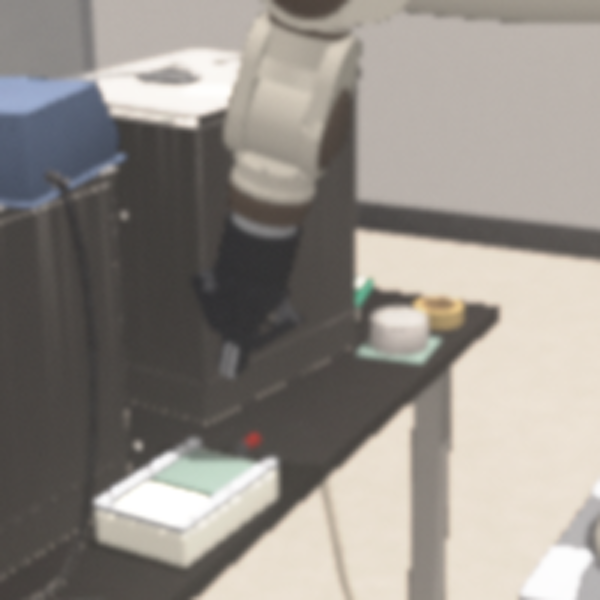

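The side view shows the shut fingertips (230,360) above and inward of the pin (255,440), with the wrist clear of both cabinets. Next: lower, then sweep the pin toward rack -x.

send_rows:
  linear:
    - [0,-0.0045,0.018]
    - [0,-0.0045,0.018]
    - [0,-0.0045,0.018]
    - [0,-0.005,0.017]
    - [0,0,0]
  twist:
    - [0,0,0]
    - [0,0,0]
    - [0,0,0]
    - [0,0,0]
    - [0,0,0]
  gripper: [0,0,0,0,0]

```text
time: 4.08
ee_pos: [0.4931, 0.0672, 0.0581]
tcp_rot: [165.2, 0.1, 86.7]
wrist_force: [-0.4, 0.4, 0.0]
opening: 0.0002
grasp_force: 0.0
```

send_rows:
  linear:
    - [0,-0.0036,0.0006]
    - [0,-0.0036,0.0006]
    - [0,-0.0036,0.0006]
    - [0,-0.0036,0.0006]
    - [0,-0.0036,0.0006]
    - [0,-0.0036,0.0005]
    - [0,0,0]
    - [0,0,0]
  twist:
    - [0,0,0]
    - [0,0,0]
    - [0,0,0]
    - [0,0,0]
    - [0,0,0]
    - [0,0,0]
    - [0,0,0]
    - [0,0,0]
  gripper: [0,0,0,0,0,0,0,0]

```text
time: 5.08
ee_pos: [0.4744, 0.0687, 0.0512]
tcp_rot: [165.0, 0.0, 86.7]
wrist_force: [-0.5, -0.3, -0.6]
opening: 0.0002
grasp_force: 0.0
```

```bash
python3 -c "
from h import *
plan(-.024,-.024,.060)
plan(-.024,-.024,.034)
save('side','side2.png',(270,160,350,240),6)"
```

```text
t 5.08 tip rack [ 0.0001 -0.0238  0.0377] d now-axes [-0.0001 -0.0176 -0.0278] d goal-axes [-0.0002 -0.0175 -0.0278] tw [-0.002 -0.001  0.021] F [-0.5 -0.3 -0.6]
t 5.08 tip rack [ 0.0001 -0.0238  0.0377] d now-axes [-0.0001 -0.0243 -0.0027] d goal-axes [-0.0002 -0.0243 -0.0027] tw [-0.002 -0.001  0.021] F [-0.5 -0.3 -0.6]
```

View pics/side2.png

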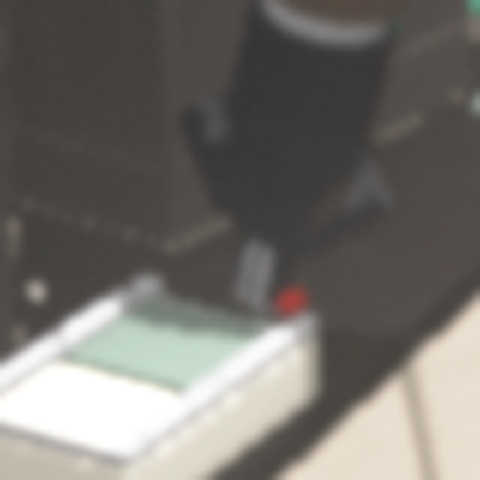

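The side view shows the pin (290,300) swung to the robot side and lowered, with the fingers beside it at (255,275). The fingers are narrower than I assumed, so I'll sweep a little more before pressing from above.

send_rows:
  linear:
    - [0,-0.003,0.0009]
    - [0,-0.003,0.0009]
    - [0,-0.003,0.0009]
    - [0,0,0]
    - [0,0.004,-0.015]
    - [0,0.004,-0.015]
    - [0,-0.0085,-0.0023]
    - [0,-0.0085,-0.0023]
  twist:
    - [0,0,0]
    - [0,0,0]
    - [0,0,0]
    - [0,0,0]
    - [0,0,0]
    - [0,0,0]
    - [0,0,0]
    - [0,0,0]
  gripper: [0,0,0,0,0,0,0,0]

```text
time: 6.12
ee_pos: [0.4482, 0.0702, 0.0774]
tcp_rot: [165.0, 0.0, 86.7]
wrist_force: [-0.5, -0.9, 0.4]
opening: 0.0
grasp_force: 0.0
```

```bash
python3 -c "
from h import *
plan(-.027,-.024,.034)"
```

```text
t 6.12 tip rack [-0.0261 -0.0239  0.0639] d now-axes [-0.     -0.0086  0.0287] d goal-axes [-0.0001 -0.0086  0.0287] tw [-0.002 -0.001  0.021] F [-0.5 -0.9  0.4]
```

send_rows:
  linear:
    - [0,-0.002,0.006]
    - [0,-0.002,0.006]
    - [0,-0.0015,0.006]
    - [0,-0.0015,0.006]
    - [0,-0.001,0.004]
    - [0,-0.0006,0.0015]
    - [0,0,0]
    - [0,0,0]
  twist:
    - [0,0,0]
    - [0,0,0]
    - [0,0,0]
    - [0,0,0]
    - [0,0,0]
    - [0,0,0]
    - [0,0,0]
    - [0,0,0]
  gripper: [0,0,0,0,0,0,0,0]

```text
time: 7.12
ee_pos: [0.4485, 0.0702, 0.047]
tcp_rot: [165.0, 0.0, 86.7]
wrist_force: [-0.2, 0.3, 0.5]
opening: -0.0001
grasp_force: 0.0
```

```bash
python3 -c "
from h import *
plan(-.027,-.024,.030)"
```

```text
t 7.12 tip rack [-0.0258 -0.0239  0.0335] d now-axes [-0.0001 -0.0021  0.0031] d goal-axes [-0.0001 -0.0021  0.0031] tw [ 0.003 -0.002  0.021] F [-0.2  0.3  0.5]
```

send_rows:
  linear:
    - [0,-0.0003,0.001]
    - [0,-0.0003,0.001]
    - [0,0,0]
  twist:
    - [0,0,0]
    - [0,0,0]
    - [0,0,0]
  gripper: [0,0,0]

```text
time: 7.5
ee_pos: [0.4481, 0.0702, 0.0446]
tcp_rot: [165.0, 0.0, 86.7]
wrist_force: [-0.9, -0.0, -0.4]
opening: -0.0001
grasp_force: 0.0
```

send_rows:
  linear:
    - [0,-0.0003,0.001]
    - [0,-0.0003,0.001]
    - [0,0,0]
  twist:
    - [0,0,0]
    - [0,0,0]
    - [0,0,0]
  gripper: [0,0,0]

```text
time: 7.88
ee_pos: [0.4481, 0.0702, 0.0431]
tcp_rot: [165.0, 0.0, 86.7]
wrist_force: [-4.9, -0.3, 6.9]
opening: -0.0003
grasp_force: 3.9
```

The pin has reached its stop (7 N reaction). Next I'll lift away and move above the empty lane behind the glass.

send_rows:
  linear:
    - [0,0.005,-0.019]
    - [0,0.005,-0.019]
    - [0,0.005,-0.019]
    - [0,0.005,-0.019]
    - [0.037,0.005,0.0013]
    - [0.037,0.005,0.0013]
    - [0.037,0.005,0.0013]
    - [0.037,0.005,0.0013]
  twist:
    - [0,0,0]
    - [0,0,0]
    - [0,0,0]
    - [0,0,0]
    - [0,0,0]
    - [0,0,0]
    - [0,0,0]
    - [0,0,0]
  gripper: [0,0,0,0,0,0,0,0]

```text
time: 8.88
ee_pos: [0.477, 0.2181, 0.1212]
tcp_rot: [165.0, 0.0, 86.7]
wrist_force: [0.2, -0.2, 0.9]
opening: -0.0001
grasp_force: 0.0
```

send_rows:
  linear:
    - [0,0,0]
    - [0,0,0]
  twist:
    - [0,0,0]
    - [0,0,0]
  gripper: [0,0]

```text
time: 9.12
ee_pos: [0.4766, 0.2166, 0.1209]
tcp_rot: [165.0, 0.1, 86.8]
wrist_force: [-0.4, -0.3, -0.5]
opening: -0.0002
grasp_force: 0.0
```

```bash
python3 - <<'E'
from h import *
plan(-.005,.125,.060)
s=camera('side');t=camera('top')
c=np.vstack([cv2.resize(s[190:240,250:340],None,fx=6,fy=6,interpolation=2),cv2.resize(t[170:220,220:310],None,fx=6,fy=6,interpolation=2)]);cv2.imwrite('pics/c3.png',c[:,:,::-1])
P=[led+x*xv-.020*yv+[0,0,z] for x,z in((-.026,.024),(-.0253,.030),(-.023,.036))]
print(((proj('side',P)-[250,190]+.5)*6).round(),((proj('top',P)-[220,170]+.5)*6+[0,300]).round())
E
```

```text
t 9.12 tip rack [-0.0066  0.1239  0.1074] d now-axes [ 0.0012 -0.0107  0.0462] d goal-axes [ 0.0011 -0.0107  0.0462] tw [-0.003  0.001  0.024] F [-0.4 -0.3 -0.5]
[[415. 157.]
 [413. 147.]
 [409. 135.]] [[459. 548.]
 [459. 546.]
 [459. 541.]]
```

View pics/c3.png

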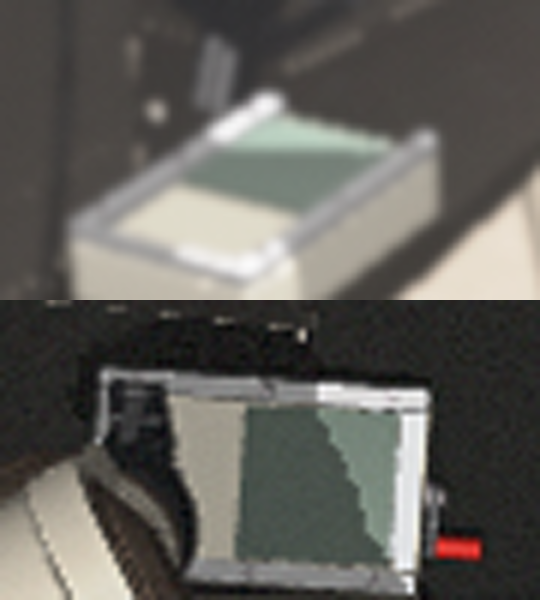

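The crop shows the pin flat at (458,548), matching the predicted flat position (459,548). The glass hasn't moved. Next: reduce the tilt to 8° and lower behind the glass.

send_rows:
  linear:
    - [0,0,0]
    - [0,0,0]
  twist:
    - [0.7,0,0]
    - [0,0,0]
  gripper: [0,0]

```text
time: 9.48
ee_pos: [0.4778, 0.216, 0.1211]
tcp_rot: [172.0, 0.1, 86.6]
wrist_force: [-0.5, 0.1, -0.1]
opening: -0.0003
grasp_force: 0.0
```

```bash
python3 -c "
from h import *
plan(-.004,.125,.060,8)
plan(-.004,.125,.0425,8)"
```

```text
t 9.47 tip rack [-0.007   0.1233  0.1072] d now-axes [ 0.0017 -0.0036  0.0472] d goal-axes [ 0.0016 -0.0036  0.0472] tw [-0.002  0.005  0.009] F [-0.5  0.1 -0.1]
t 9.47 tip rack [-0.007   0.1233  0.1072] d now-axes [ 0.0017 -0.006   0.0645] d goal-axes [ 0.0016 -0.0061  0.0645] tw [-0.002  0.005  0.009] F [-0.5  0.1 -0.1]
```

send_rows:
  linear:
    - [0.0017,-0.0015,0.015]
    - [0,-0.0015,0.015]
    - [0,-0.0012,0.015]
    - [0,-0.001,0.01]
    - [0,-0.0005,0.005]
    - [0,-0.0003,0.003]
    - [0,0,0]
    - [0,0,0]
  twist:
    - [0,0,0]
    - [0,0,0]
    - [0,0,0]
    - [0,0,0]
    - [0,0,0]
    - [0,0,0]
    - [0,0,0]
    - [0,0,0]
  gripper: [0,0,0,0,0,0,0,0]

```text
time: 10.48
ee_pos: [0.48, 0.2184, 0.0584]
tcp_rot: [172.0, 0.0, 86.7]
wrist_force: [-0.1, 0.1, -0.6]
opening: -0.0001
grasp_force: 0.0
```

```bash
python3 -c "
from h import *
plan(-.004,.100,.0425,8)
plan(-.004,.066,.0425,8)"
```

```text
t 10.47 tip rack [-0.005   0.126   0.0446] d now-axes [-0.026   0.0006  0.0022] d goal-axes [-0.026   0.0007  0.0022] tw [ 0.003 -0.001  0.02 ] F [-0.1  0.1 -0.6]
t 10.47 tip rack [-0.005   0.126   0.0446] d now-axes [-0.06    0.0005  0.0022] d goal-axes [-0.06    0.0007  0.0022] tw [ 0.003 -0.001  0.02 ] F [-0.1  0.1 -0.6]
```

send_rows:
  linear:
    - [0,0,0.0017]
    - [-0.004,0,0]
    - [-0.004,0,0]
    - [-0.004,0,0]
    - [-0.003,0,0]
    - [-0.002,0,0]
    - [-0.002,0,0]
    - [0,0,0]
  twist:
    - [0,0,0]
    - [0,0,0]
    - [0,0,0]
    - [0,0,0]
    - [0,0,0]
    - [0,0,0]
    - [0,0,0]
    - [0,0,0]
  gripper: [0,0,0,0,0,0,0,0]

```text
time: 11.48
ee_pos: [0.4788, 0.1993, 0.0563]
tcp_rot: [172.0, 0.0, 86.7]
wrist_force: [0.5, 0.2, -0.3]
opening: -0.0004
grasp_force: 0.0
```

send_rows:
  linear:
    - [-0.002,0,0]
    - [-0.002,0,0]
    - [-0.002,0,0]
    - [-0.002,0,0]
    - [-0.002,0,0]
    - [-0.002,0,0]
    - [-0.002,0,0]
    - [-0.002,0,0]
  twist:
    - [0,0,0]
    - [0,0,0]
    - [0,0,0]
    - [0,0,0]
    - [0,0,0]
    - [0,0,0]
    - [0,0,0]
    - [0,0,0]
  gripper: [0,0,0,0,0,0,0,0]

```text
time: 12.48
ee_pos: [0.4779, 0.1832, 0.0563]
tcp_rot: [172.0, 0.0, 86.7]
wrist_force: [-0.6, -0.5, 1.1]
opening: 0.0002
grasp_force: 0.2
```

```bash
python3 - <<'E'
from h import *
plan(-.004,.066,.0425,8)
s=camera('side');t=camera('top')
c=np.vstack([cv2.resize(s[190:240,250:340],None,fx=6,fy=6,interpolation=2),cv2.resize(t[170:220,220:310],None,fx=6,fy=6,interpolation=2)]);cv2.imwrite('pics/c4.png',c[:,:,::-1])
for y in (.0,-.005,-.01,.015):
  P=[led+x*xv+y*yv+[0,0,.046] for x in(-.04,.04)]
  print(y,((proj('side',P)-[250,190]+.5)*6).round().tolist(),((proj('top',P)-[220,170]+.5)*6+[0,300]).round().tolist())
E
```

```text
t 12.47 tip rack [-0.0049  0.0907  0.0425] d now-axes [-0.0247  0.0008  0.0001] d goal-axes [-0.0247  0.0009  0.0001] tw [-0.     0.001  0.021] F [-0.6 -0.5  1.1]
0.0 [[417.0, 139.0], [286.0, 107.0]] [[417.0, 569.0], [428.0, 416.0]]
-0.005 [[422.0, 135.0], [291.0, 104.0]] [[427.0, 570.0], [437.0, 416.0]]
-0.01 [[427.0, 132.0], [297.0, 100.0]] [[436.0, 571.0], [447.0, 417.0]]
0.015 [[401.0, 150.0], [270.0, 118.0]] [[388.0, 568.0], [399.0, 414.0]]
```

View pics/c4.png

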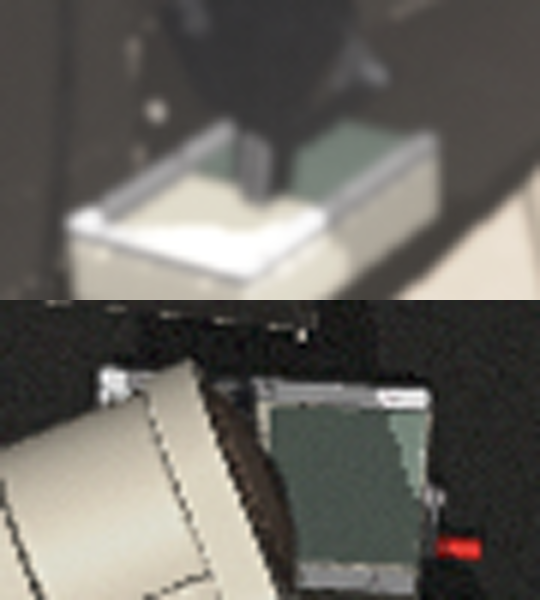

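The glass front edge is now at the ledge, (417–426) px in the top view, as expected for an 11 mm finger half-width. It is being pushed gently and flat. The remaining push is 24.7 mm.

send_rows:
  linear:
    - [-0.002,0,0]
    - [-0.002,0,0]
    - [-0.002,0,0]
    - [-0.002,0,0]
    - [-0.002,0,0]
    - [-0.002,0,0]
    - [-0.002,0,0]
    - [-0.002,0,0]
  twist:
    - [0,0,0]
    - [0,0,0]
    - [0,0,0]
    - [0,0,0]
    - [0,0,0]
    - [0,0,0]
    - [0,0,0]
    - [0,0,0]
  gripper: [0,0,0,0,0,0,0,0]

```text
time: 13.58
ee_pos: [0.477, 0.1673, 0.0564]
tcp_rot: [172.0, 0.0, 86.7]
wrist_force: [0.1, -0.1, -0.2]
opening: -0.0002
grasp_force: 0.3
```

send_rows:
  linear:
    - [-0.002,0,0]
    - [-0.002,0,0]
    - [-0.0015,0,0]
    - [-0.0015,0,0]
    - [-0.001,0,0]
    - [0,0,0]
    - [0,0,0]
  twist:
    - [0,0,0]
    - [0,0,0]
    - [0,0,0]
    - [0,0,0]
    - [0,0,0]
    - [0,0,0]
    - [0,0,0]
  gripper: [0,0,0,0,0,0,0]

```text
time: 14.45
ee_pos: [0.4766, 0.1594, 0.0564]
tcp_rot: [172.0, 0.0, 86.7]
wrist_force: [-0.6, 0.4, -0.6]
opening: 0.0001
grasp_force: 0.0
```

send_rows:
  linear:
    - [0.005,0,0]
    - [0.01,0,0]
    - [0,0.002,-0.02]
    - [0,0.003,-0.03]
    - [0,0.003,-0.03]
    - [0,0,0]
    - [0,0,0]
  twist:
    - [0,0,0]
    - [0,0,0]
    - [0,0,0]
    - [0,0,0]
    - [0,0,0]
    - [0,0,0]
    - [0,0,0]
  gripper: [0,0,0,0,0,0,0]

```text
time: 15.32
ee_pos: [0.474, 0.175, 0.136]
tcp_rot: [172.0, 0.1, 86.8]
wrist_force: [0.5, 1.2, -0.1]
opening: 0.0
grasp_force: 0.0
```

```bash
python3 - <<'E'
from h import *
plan(-.004,.066,.0425,8)
s=camera('side');t=camera('top')
c=np.vstack([cv2.resize(s[190:240,250:340],None,fx=6,fy=6,interpolation=2),cv2.resize(t[170:220,220:310],None,fx=6,fy=6,interpolation=2)]);cv2.imwrite('pics/c5.png',c[:,:,::-1])
for y in (-.017,-.025,-.033,.055):
  P=[led+x*xv+y*yv+[0,0,.046] for x in(-.04,.04)]
  print(y,((proj('side',P)-[250,190]+.5)*6).round().tolist(),((proj('top',P)-[220,170]+.5)*6+[0,300]).round().tolist())
E
```

```text
t 15.32 tip rack [-0.0083  0.0822  0.1221] d now-axes [-0.0162 -0.0069  0.0795] d goal-axes [-0.0162 -0.0069  0.0794] tw [-0.004  0.002  0.023] F [ 0.5  1.2 -0.1]
-0.017 [[434.0, 127.0], [304.0, 95.0]] [[450.0, 572.0], [461.0, 418.0]]
-0.025 [[442.0, 121.0], [312.0, 90.0]] [[465.0, 573.0], [476.0, 419.0]]
-0.033 [[450.0, 115.0], [320.0, 85.0]] [[481.0, 574.0], [491.0, 420.0]]
0.055 [[359.0, 181.0], [226.0, 147.0]] [[310.0, 563.0], [322.0, 409.0]]
```

View pics/c5.png

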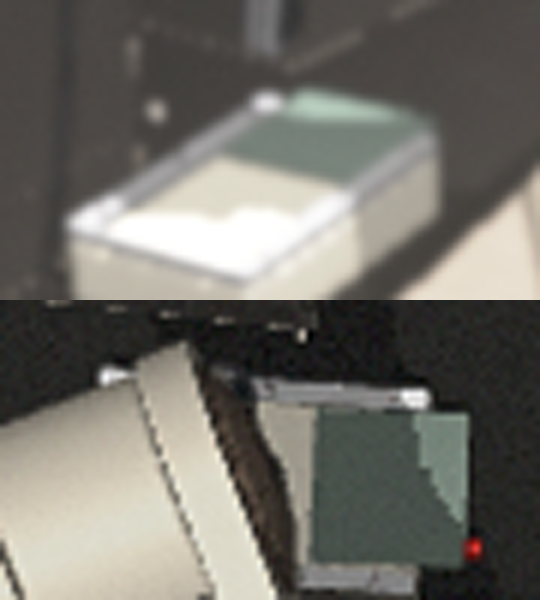

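The glass front edge is at about (466–470) px, against 465–476 predicted for a 25 mm overhang, so it overhangs roughly 24 mm. It lies flat, the pin is still down at (474,548), and the robot is clear.

```bash
python3 -c "
from h import *
print(ticket.job_done())"
```

```text
the job is handed in; nothing more can be done
None
```

I've handed the job in: the turn-button is flat on the robot's side (rack -x), and the glass lies flat with about 24 mm over the open end, measured from the pictures. No verdict was returned; it took about 15 s of the 42 s.

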